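Pack the last sample case and slide the cover over the kit box

ROBOT

A 6-joint arm with a two-finger parallel gripper is mounted at the origin on the work surface. World frame = base frame: x ahead of the robot, y to its left, z up, the work surface at z = 0. Lengths are in m, angles in degrees, forces in N, time in s.
With the tool pointing down it reaches from about 0.325 to 0.75 m from the base axis. Payload 7.6 kg.
Tool frame: the origin (TCP) lies at the very end of the fingers, on their centre line; the grasp point (between the pads) lies 19 mm behind it; z points along the fingers, y is the line along which they close (so a half turn about z gives the same grasp; the last joint's range is limited). The gripper opens to 85 mm and grips with 20 to 120 N. Pads are 22 mm wide; open, the fingers measure 114 mm over their backs; the gripper's body (76 mm by 85 mm) begins 54 mm behind the grasp point. The pads swing forward as they close: fully open they stand 13 mm farther back than shut.
Start: joints at [-72.554, 2.991, 80.254, -0, 96.75, -4.028], TCP at [0.192, -0.489, 0.231] pointing down, gripper open.
Joint ranges: [-166.34, 166.34], [-52.06, 124.39], [6.96, 135.62], [-60.46, 240.46], [14.63, 156.25], [-167.68, 167.68]. Speed limits (degrees/s): [147.25, 147.25, 172.46, 180, 180, 180].

INTERFACE

Orientations are given as a 3x3 rotation matrix whose columns are the frame's x, y, z axes.
In Python, from workcell import env, imaging, ticket gives the robot as it stands. The module is installed in compiled form; this text tells all that it offers.
- The arm moves only by the tool drive_tool, never from a script. Its argument "commands" is a list of rows, each a list of 7 numbers: the opening, from 0 (shut) to 1 (fully open), then the shift along the tool's x, y, z each as a share of 500 mm, from -1 to 1, then the turn, a rotation vector about the tool's x, y, z each as a share of 0.5 rad, from -1 to 1. A call has exactly 8 rows; each row is the pose to reach, as a shift and turn from the pose commanded when the call began, along the tool's axes at that moment; what a row does not reach only later rows make up. A row lasts 1/12 s, in which the tool goes at most 41.7 mm and 7.16 degrees, less where a joint would pass 70% of its speed; a pose out of reach is approached as far as the arm can. A call with a number of a shift or a turn outside -1 to 1 is refused whole. A call with a gripper value outside its range is refused whole. The fingers move at their own pace and stop on an object; the grip force is fixed at half the most. Time passes only in rows, so rows that repeat a pose let the fingers close, or fill a call up. It gives the time, the measured TCP pose, the force, the opening and the grip force at its end, in the units of the state.
- env.get_obs(): the state, without advancing time (a new reading comes with each control period).
- imaging.snapshot(name): name is "scene" or "top" or "wrist"; returns a dict with "pixels" (420x560x3 uint8, blue, green, red), "camera_matrix" (3x3 intrinsics, pixels), "eye" and "attitude" of the camera in the world; the wrist camera has in their place "hand_eye" (4x4, takes a point from camera to tool coordinates, whose origin is the TCP and whose axes are the flange's). Camera axes: x right, y up, looking along -z (the intrinsics and any distortion apply to the point x, -y, -z); pixel columns grow to the right and rows downward; lengths in m; the calibration is good to about 2 mm. A picture is of the moment at which its call begins: read the wrist's pose just before it. There is no depth.
- ticket.job_done(): hands the job in; it is judged then, once.
The state is a dict: "time_s": time; "q": joint angles; "qvel": joint speeds; "tau": joint torques, N m; "ee_pos": TCP position; "orientation": TCP orientation; "contact_force": force on the tool from outside, world axes, zero at the start; "wrist_torque": the same for the moment, N m; "width": opening from 0.0 (shut) to 1.0 (fully open); "grip_force": force on a finger pad.
Only numpy, scipy, OpenCV 4.12 (cv2) and the standard library are available. Lean on these libraries where they do the work, as an engineer would, in place of code of your own. Each camera call takes 0.05 s, during which the arm holds its last target. There are 200 camera calls.

TASK

Get the kit box ready to put away. Lay the case that was left standing on end down flat, set the spare case from the bench down flat in the empty bay without dropping it, and only when nothing sticks up above the rim slide the cover fully shut over the box, without running it into a case. Leave the glassware on the bench where it is.

Things in the scene. Friction and masses are not known exactly. Their poses are not given: they have to be found in the camera images.
- box_floor (a point): centre of the inner floor of the white open kit box (fixed), 4 mm above the bench. x: along the bays; y: across them, towards the open cover; z up. Outside 126 (x) x 154 (y) x 38 mm high, walls and floor 4 mm thick. Two full-height dividers make three bays side by side along y, each 118 (x) x 46 (y) mm, 34 deep. One bay holds a standing case, one a flat case, one is empty: which varies
- bay0 (a point): centre of the floor of the bay at the -y side of the box (y = -50 mm in the box's axes); axes as box_floor
- bay1 (a point): centre of the floor of the middle bay; axes as box_floor
- bay2 (a point): centre of the floor of the bay at the +y side, next to the open cover (y = +50 mm); axes as box_floor
- case_up_mid (a point): centre of the case (62 x 40 x 26 mm, grey plastic, 60-130 g) that starts standing on a small end, 28 mm of it above the rim; its 26 mm thickness is along its x (along the bay), 40 mm width along y. It stands about 25 mm off the bay's middle towards one end (which end varies), so it can lie flat only towards the other. Its top pushed that way, it tips, and falls by itself past about 23 degrees
- case_in_mid (a point): centre of the equal case (62 x 40 x 26 mm, grey plastic) that already lies flat in a bay, 8 mm below the rim; x along its 62 mm length, y along its 40 mm width, z through its 26 mm thickness
- case_out_mid (a point): centre of the equal spare case (60-130 g), lying flat on the bench at the -y side of the box, 13 mm above the bench; x along its 62 mm length, y along its 40 mm width, z up. In the box its length must lie along the bay: there is then room for a fingertip beyond each small end (28 mm if centred), but only 3 mm beside each long side
- cover (a joint): aluminium sliding cover, 142 (x) x 154 (y) x 4 mm, 2 mm above the rim on two runners (8 mm wide, flush with the rim, outside the x ends of the box, going on 180 mm past its +y side). Value in m: 0 = right back, box open; grows as it slides to the box's -y; 0.175 = fully shut, at its stop. Starts at 0 to 0.02. About 2 N of friction plus 4 N per m/s; stays where left
- cover_grip (a point): middle of the top of the black grip bar standing on the middle of the cover: 80 mm long along the box's x, 14 mm thick along y, 24 mm high; this point is 68 mm above the bench, the cover's upper face 44 mm
- beaker: bystander: glass beaker, 64 mm across, 70 mm high, beyond the box; origin at the centre of its underside
- jar: bystander: amber glass jar, 52 mm across, 65 mm high, beyond the box; origin at the centre of its underside
- stopper: bystander: clear stopper standing on its narrow end, 40 mm across, 42 mm high, beyond the right-hand corner of the box; origin at the centre of its underside
Things that resemble listed ones, but are neither listed nor needed, are in the scene too. What is shaped like the part that bears case_out_mid but pink is not meant. Leave any yellow look-alike of the part that bears case_up_mid alone.

How it is judged (in metres and radians):
On the way, in this order (a step that is already met when the one before it is completed fails the run):
1. all three cases lie flat in the bays, below the rim, with the cover still open (x of case_up_mid in the frame of box_floor between -0.04 and 0.04 m and y of case_up_mid in the frame of box_floor between -0.065 and 0.065 m and z of case_up_mid in the frame of box_floor between 0.008 and 0.0165 m and angle between the x axis of case_up_mid and the z axis of box_floor, either way round below 0.1 rad and x of case_in_mid in the frame of box_floor between -0.04 and 0.04 m and y of case_in_mid in the frame of box_floor between -0.065 and 0.065 m and z of case_in_mid in the frame of box_floor between 0.008 and 0.0165 m and angle between the z axis of each of case_in_mid, case_out_mid and the z axis of box_floor, either way round below 0.1 rad and x of case_out_mid in the frame of box_floor between -0.04 and 0.04 m and y of case_out_mid in the frame of box_floor between -0.065 and 0.065 m and z of case_out_mid in the frame of box_floor between 0.008 and 0.0165 m and value of joint cover below 0.05 m), for 0.2 s.
2. the cover has been slid fully shut (value of joint cover above 0.17 m), for 0.2 s.
At the end, for the whole second after the job is handed in: All three cases lie flat (within 0.1 rad) on the floors of the box's bays, below the rim (centres 8 to 16.5 mm above the inner floor) and at rest, and the cover is shut to within 5 mm of its stop (joint over 0.170 m) (x of case_up_mid in the frame of box_floor between -0.04 and 0.04 m and y of case_up_mid in the frame of box_floor between -0.065 and 0.065 m and z of case_up_mid in the frame of box_floor between 0.008 and 0.0165 m and angle between the x axis of case_up_mid and the z axis of box_floor, either way round below 0.1 rad and x of case_in_mid in the frame of box_floor between -0.04 and 0.04 m and y of case_in_mid in the frame of box_floor between -0.065 and 0.065 m and z of case_in_mid in the frame of box_floor between 0.008 and 0.0165 m and angle between the z axis of each of case_in_mid, case_out_mid and the z axis of box_floor, either way round below 0.1 rad and x of case_out_mid in the frame of box_floor between -0.04 and 0.04 m and y of case_out_mid in the frame of box_floor between -0.065 and 0.065 m and z of case_out_mid in the frame of box_floor between 0.008 and 0.0165 m and linear speed of each of case_up, case_in, case_out below 0.02 m/s and value of joint cover above 0.17 m); the robot touches nothing.
It fails at once if the cover was run into a case (more than 6 N) (contact force between cover and case_up above 6 N or contact force between cover and case_in above 6 N or contact force between cover and case_out above 6 N).
It fails at once if the spare case was dropped (falling free faster than 0.7 m/s, about 25 mm) (contact force between the fingers and case_out below 0.05 N and linear speed of case_out above 0.7 m/s).
It fails at once if a piece of glassware was moved more than 30 mm (distance of any of beaker, jar, stopper from where it was at the start of the episode above 0.03 m).
It also fails if it takes over 51 s, if anything falls off the work surface, if the arm or the gripper's body presses on something with over 40 N, if the wrist force passes 120 N, or if a joint passes its speed limit or range.

## Working session

There is one attempt and no reset: what is moved stays moved. The work goes in short steps, Python scripts to look and compute and a tool call to move; the robot and the scene stay as the last step left them, time stands still between calls to the robot, and variables do not carry over. Pictures are saved under pics/ and viewed, at most 10 in all, crops included, and the job is handed in when it is done.

Besides the shell and the picture viewer there is one more tool, called after "Request:" as name(argument=value, ...) on one line, values as JSON. drive_tool: Moves the arm, as the interface text tells. Shift numbers are shares of 500 mm and turn numbers shares of 0.5 rad, none past 1 either way. Its arguments: {"type":"object","properties":{"commands":{"type":"array"}},"required":["commands"]}

```bash
mkdir -p pics; cat > h.py <<'E'
import numpy as np, cv2
from workcell import env, imaging, ticket
def snap(n):
    s=env.get_obs(); d=imaging.snapshot(n); K=np.array(d["camera_matrix"],float)
    if "hand_eye" in d:
        T=np.eye(4); T[:3,:3]=s["orientation"]; T[:3,3]=s["ee_pos"]
        M=T@np.array(d["hand_eye"]); R,e=M[:3,:3],M[:3,3]
    else: R,e=np.array(d["attitude"],float),np.array(d["eye"],float)
    return dict(im=np.array(d["pixels"]),K=K,R=R,e=e,keys=list(d.keys()))
def ray(c,u,v):
    p=np.linalg.inv(c["K"])@[u,v,1]; return c["R"]@np.array([p[0],-p[1],-p[2]])
def onz(c,u,v,z):
    d=ray(c,u,v); return c["e"]+d*(z-c["e"][2])/d[2]
def proj(c,P):
    p=c["R"].T@(np.array(P)-c["e"]); q=c["K"]@[p[0],-p[1],-p[2]]; return q[:2]/q[2]
def two(c1,p1,c2,p2):
    A=[];b=[]
    for c,p in((c1,p1),(c2,p2)):
        d=ray(c,*p); d/=np.linalg.norm(d); Q=np.eye(3)-np.outer(d,d); A.append(Q); b.append(Q@c["e"])
    return np.linalg.lstsq(np.vstack(A),np.hstack(b),rcond=None)[0]
def save(c,n): np.savez(""+n+".npz",**{k:c[k] for k in("im","K","R","e")}); cv2.imwrite(f"pics/{n}.png",c["im"])
def load(n): return dict(np.load(""+n+".npz"))
E
python3 - <<'E'
from h import *
for n in("scene","top"):
    c=snap(n); save(c,n+"0"); print(n,c["keys"],c["K"].round(1).tolist(),c["e"].round(3),c["R"].round(3).tolist())
s=env.get_obs(); print(np.array(s["orientation"]).round(3).tolist(),s["width"],s["time_s"])
E
```

```text
scene ['pixels', 'camera_matrix', 'eye', 'attitude'] [[477.6, 0.0, 279.2], [0.0, 477.6, 209.1], [0.0, 0.0, 1.0]] [ 1.184 -0.431  0.751] [[0.496, -0.606, 0.622], [0.868, 0.344, -0.357], [0.002, 0.718, 0.696]]
top ['pixels', 'camera_matrix', 'eye', 'attitude'] [[415.5, 0.0, 277.2], [0.0, 415.5, 208.4], [0.0, 0.0, 1.0]] [ 0.535 -0.085  0.93 ] [[-0.009, 0.999, -0.05], [-0.999, -0.011, -0.031], [-0.032, 0.05, 0.998]]
[[0.931, 0.366, -0.0], [0.366, -0.931, 0.001], [0.0, -0.001, -1.0]] 1.0007845234740886 0.1
```

View pics/scene0.png

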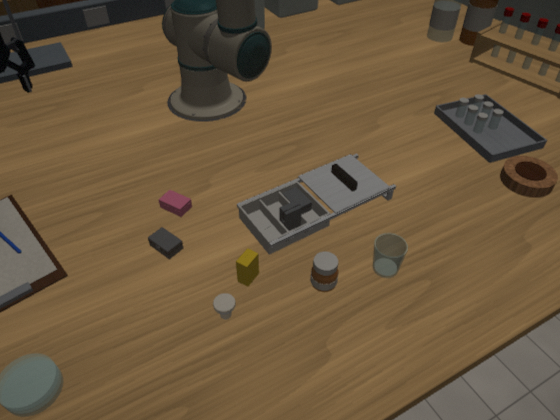

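View pics/top0.png

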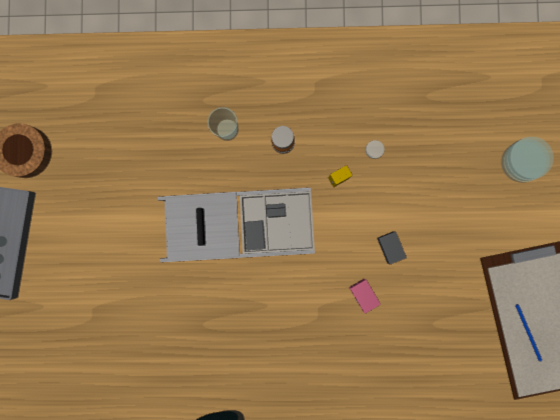

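The scene view has the grey spare at (165,243), the pink look-alike at (175,203), the yellow one at (248,267) and the standing grey case at (292,208). In the top view the spare is at (392,247), pink at (365,296), yellow at (341,176), the standing case at (276,210) and the flat case at (255,235). The spare is the grey one at top (392,247). I'll check that in a close crop.

```bash
python3 - <<'E'
from h import *
c=load("top0"); a=cv2.resize(c["im"][170:280,155:415],None,fx=3,fy=3,interpolation=cv2.INTER_CUBIC)
s=load("scene0"); b=cv2.resize(s["im"][140:270,140:400],None,fx=2,fy=2,interpolation=cv2.INTER_CUBIC)
o=np.zeros((a.shape[0]+b.shape[0],780,3),np.uint8); o[:a.shape[0]]=a; o[a.shape[0]:,:b.shape[1]]=b
o=np.clip(o*1.6,0,255).astype(np.uint8); cv2.imwrite("pics/crop1.png",o); print(o.shape)
E
```

```text
(590, 780, 3)
```

View pics/crop1.png

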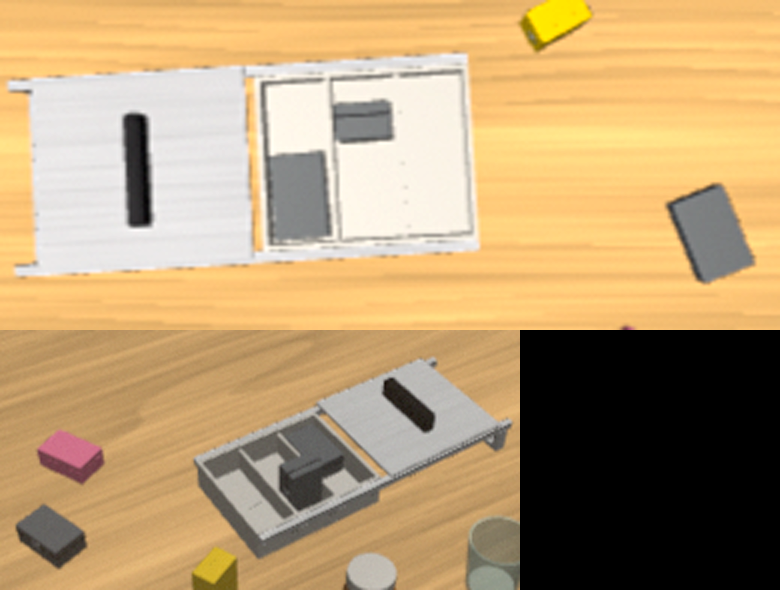

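The crop shows the grey spare at crop (711,233). The empty bay is bay0, on the right at about crop (437,150). The standing case is in bay1 at the far (+x) end, around (363,120), and the flat case is in bay2 around (299,195). The cover grip is at about (138,170).

```bash
python3 - <<'E'
from h import *
t=load("top0"); s=load("scene0")
T=lambda x,y:((x)/3+155-.33,(y)/3+170-.33); S=lambda x,y:(x/2+140-.25,(y-330)/2+140-.25)
np.set_printoptions(precision=4,suppress=True)
# two-view points: box -y corners (outer rim), cover grip, standing-case top
prs={"rim -y+x":((466,55),(262,555)),"rim -y-x":((479,249),(196,463)),
"grip+x":((137,114),(432,424)),"grip-x":((140,226),(390,381)),"up top L":((334,104),(344,460)),"up top R":((391,101),(283,487)),
"spare a":((720,185),(52,549)),"spare b":((667,205),(86,538))}
for k,(a,b) in prs.items(): print(k,two(t,T(*a),s,S(*b)), onz(t,*T(*a),.038))
for nm,b in (("rim",[(466,55),(479,249),(245,68),(253,258)]),): print(nm,[onz(t,*T(*p),.038)[:2] for p in b])
g=t["im"].astype(int); m=((g.max(2)<75)&(g.max(2)-g.min(2)<25)).astype(np.uint8); m[:, :360]=0;m[:,425:]=0;m[:225]=0;m[275:]=0
cs,_=cv2.findContours(m,0,1); c=max(cs,key=cv2.contourArea); r=cv2.minAreaRect(c); print("spare",r,[onz(t,*p,.026)[:2] for p in cv2.boxPoints(r)],onz(t,*r[0],.026))
E
```

```text
rim -y+x [ 0.6258 -0.1297  0.0136] [ 0.6233 -0.1287  0.038 ]
rim -y-x [ 0.4848 -0.1354  0.0281] [ 0.4847 -0.1361  0.038 ]
grip+x [0.5834 0.1065 0.055 ] [0.5835 0.1087 0.038 ]
grip-x [0.5048 0.1033 0.0616] [0.5029 0.1066 0.038 ]
up top L [ 0.5928 -0.0261  0.0701] [ 0.5891 -0.0336  0.038 ]
up top R [ 0.5879 -0.0785  0.0532] [ 0.5908 -0.0746  0.038 ]
spare a [ 0.5275 -0.312   0.0279] [ 0.5286 -0.3071  0.038 ]
spare b [ 0.514  -0.2754  0.0112] [ 0.5148 -0.2695  0.038 ]
rim [array([ 0.6233, -0.1287]), array([ 0.4847, -0.1361]), array([0.6158, 0.0304]), array([0.4794, 0.0252])]
spare ((384.1744079589844, 246.31846618652344), (14.840461730957031, 31.400632858276367), 9.162347793579102) [array([ 0.466 , -0.2653]), array([ 0.5325, -0.2774]), array([ 0.5271, -0.3086]), array([ 0.4607, -0.2965])] [ 0.4965 -0.287   0.026 ]
```

Request:
drive_tool(commands=[[1,0.714,-0.158,0,0,0,-0.5],[1,0.714,-0.158,0,0,0,-1],[1,0.714,-0.158,0,0,0,-1],[1,0.714,-0.158,0,0,0,-1],[1,0.714,-0.158,0,0,0,-1],[1,0.714,-0.158,0,0,0,-1],[1,0.714,-0.158,0,0,0,-1],[1,0.714,-0.158,0,0,0,-1]])

```text
time_s: 0.77
ee_pos: [0.4701, -0.3008, 0.231]
orientation: [[0.641, 0.767, -0.0], [0.767, -0.641, 0.0], [-0.0, -0.0, -1.0]]
contact_force: [-0.3, -0.9, -0.2]
width: 0.997
grip_force: 0.0
```

Request:
drive_tool(commands=[[1,0,0,0,0,0,-0.25],[1,0,0,0,0,0,-0.5],[1,0,0,0,0,0,-0.75],[1,0,0,0,0,0,-1],[1,0,0,0,0,0,-1],[1,0,0,0,0,0,-1],[1,0,0,0,0,0,-1],[1,0,0,0,0,0,-1]])

```text
time_s: 1.43
ee_pos: [0.4686, -0.3024, 0.2312]
orientation: [[0.197, 0.98, -0.0], [0.98, -0.197, 0.0], [0.0, -0.0, -1.0]]
contact_force: [-0.3, 0.6, -0.5]
width: 0.999
grip_force: 0.0
```

```bash
cat >> h.py <<'E'
def plan(p,yaw=None):
    "shares to TCP p (world), tool-y yaw deg; keeps tool down"
    s=env.get_obs(); R=np.array(s["orientation"]).reshape(3,3); e=np.array(s["ee_pos"])
    d=R.T@(np.array(p)-e)/.5; out=[0,0,0]
    if yaw is not None:
        a=np.radians(yaw); Y=np.array([np.cos(a),np.sin(a),0]); Z=np.array([0,0,-1.]); G=np.c_[np.cross(Y,Z),Y,Z]
        out=cv2.Rodrigues(R.T@G)[0].ravel()/.5
    print("t",round(s["time_s"],2),"pos",e.round(4),"yaw",np.degrees(np.arctan2(R[1,1],R[0,1])).round(2),"tilt",R[:,2].round(3),"shift",d.round(3),"turn",np.round(out,3),"w",round(s["width"],3),"F",np.round(s["contact_force"],1),"q",np.round(s["q"]))
E
python3 - <<'E'
from h import *
plan([.495,-.285,.15],24); c=snap("wrist"); save(c,"w1")
E
```

```text
t 1.43 pos [ 0.4686 -0.3024  0.2312] yaw -11.38 tilt [-0.  0. -1.] shift [0.045 0.045 0.162] turn [-0.    -0.    -1.235] w 0.999 F [-0.3  0.6 -0.5] q [-37.   8.  75.  -0.  97. -25.]
```

View pics/w1.png

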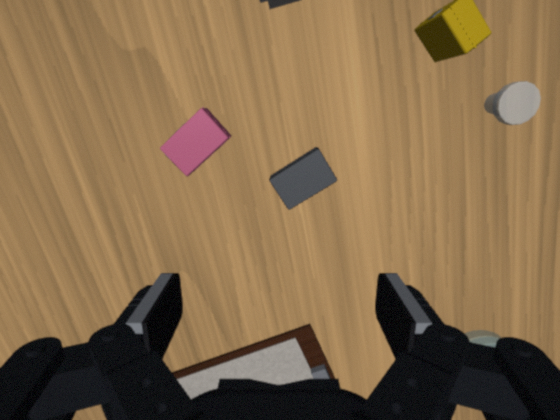

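The wrist view shows the grey spare centred at about (304,179). Its corners are near (271,180), (318,149), (337,180) and (290,209). Pink is at (195,141) and yellow at (455,30), both clear of it.

```bash
python3 - <<'E'
from h import *
np.set_printoptions(precision=4,suppress=True)
w=load("w1"); t=load("top0")
def rect(c,box,z,thr):
    x0,y0,x1,y1=box; im=cv2.resize(c["im"][y0:y1,x0:x1],None,fx=4,fy=4,interpolation=cv2.INTER_CUBIC).astype(int)
    m=((im.max(2)-im.min(2)<30)&(im.max(2)<thr)).astype(np.uint8)
    # top face = brighter grey
    k=max(cv2.findContours(m,0,1)[0],key=cv2.contourArea); v=np.median(im.max(2)[m>0])
    m2=(m&(im.max(2)>v*.8)).astype(np.uint8); k=max(cv2.findContours(m2,0,1)[0],key=cv2.contourArea)
    r=cv2.minAreaRect(k); p=(cv2.boxPoints(r)+.5)/4-.5+[x0,y0]; P=np.array([onz(c,*q,z) for q in p]);
    e=P[1]-P[0]; f=P[2]-P[1]; l=e if np.linalg.norm(e)>np.linalg.norm(f) else f
    print(p.round(1).tolist(),v,"ctr",P.mean(0),"sides",np.linalg.norm(e),np.linalg.norm(f),"yaw",np.degrees(np.arctan2(l[1],l[0]))%180)
    return p.mean(0)
a=rect(w,(255,130,355,225),.026,110); b=rect(t,(370,220,415,275),.026,110)
print(two(w,a,t,b))
E
```

```text
[[266.7, 176.2], [316.9, 145.8], [337.6, 180.0], [287.4, 210.4]] 86.0 ctr [ 0.4945 -0.3043  0.026 ] sides 0.06049564411971523 0.042392881288544675 yaw 20.07478505531842
[[376.7, 237.8], [395.0, 230.2], [406.2, 257.2], [388.0, 264.8]] 80.0 ctr [ 0.4939 -0.3025  0.026 ] sides 0.042529108038774015 0.06237042906568847 yaw 21.265992858072934
[ 0.4944 -0.3011  0.0349]
```

Request:
drive_tool(commands=[[1,0.008,0.05,0.08,0,0,-0.25],[1,0.008,0.05,0.16,0,0,-0.5],[1,0.008,0.05,0.24,0,0,-0.75],[1,0.008,0.05,0.3,0,0,-1],[1,0.008,0.05,0.342,0,0,-1],[1,0.008,0.05,0.342,0,0,-1],[1,0.008,0.05,0.342,0,0,-1],[1,0.008,0.05,0.342,0,0,-1]])

```text
time_s: 2.15
ee_pos: [0.495, -0.3041, 0.0626]
orientation: [[-0.298, 0.955, 0.003], [0.955, 0.298, -0.002], [-0.003, 0.002, -1.0]]
contact_force: [0.1, -0.3, 0.1]
width: 1.0
grip_force: 0.0
```

```bash
python3 - <<'E'
from h import *
plan([.494,-.3035,.004],20.5); c=snap("top"); save(c,"top1")
E
```

```text
t 2.15 pos [ 0.495  -0.3041  0.0626] yaw 17.35 tilt [ 0.003 -0.002 -1.   ] shift [ 0.002 -0.002  0.117] turn [ 0.004  0.006 -0.11 ] w 1.0 F [ 0.1 -0.3  0.1] q [-35.  18.  82.  -0.  79. -53.]
```

Request:
drive_tool(commands=[[1,0.002,-0.002,0.05,0,0,-0.11],[1,0.002,-0.002,0.1,0,0,-0.11],[1,0.002,-0.002,0.117,0,0,-0.11],[1,0.002,-0.002,0.117,0,0,-0.11],[0.6,0.002,-0.002,0.117,0,0,-0.11],[0.6,0.002,-0.002,0.117,0,0,-0.11],[0.6,0.002,-0.002,0.117,0,0,-0.11],[0.6,0.002,-0.002,0.117,0,0,-0.11]])

```text
time_s: 2.87
ee_pos: [0.4943, -0.3037, 0.0046]
orientation: [[-0.351, 0.936, 0.004], [0.936, 0.351, -0.003], [-0.004, 0.003, -1.0]]
contact_force: [1.1, 0.8, 7.0]
width: 0.71
grip_force: 67.3
```

Request:
drive_tool(commands=[[0.6,0,0,-0.05,0,0,0],[0.6,0,0,-0.12,0,0,0],[0.6,0.04,0.05,-0.19,0,0,0.15],[0.6,0.08,0.1,-0.26,0,0,0.35],[0.6,0.12,0.15,-0.32,0,0,0.55],[0.6,0.154,0.182,-0.35,0,0,0.61],[0.6,0.154,0.182,-0.35,0,0,0.61],[0.6,0.154,0.182,-0.35,0,0,0.61]])

```text
time_s: 3.53
ee_pos: [0.5523, -0.1976, 0.1795]
orientation: [[-0.057, 0.998, 0.004], [0.998, 0.057, -0.002], [-0.002, 0.004, -1.0]]
contact_force: [0.4, -0.1, -1.0]
width: 0.712
grip_force: 66.6
```

```bash
python3 - <<'E'
from h import *
plan([.5525,-.1055,.09],3); c=snap("wrist"); save(c,"w2")
E
```

```text
t 3.53 pos [ 0.5523 -0.1976  0.1795] yaw 3.27 tilt [ 0.004 -0.002 -1.   ] shift [0.184 0.01  0.179] turn [0.009 0.005 0.01 ] w 0.712 F [ 0.4 -0.1 -1. ] q [-23.  14.  74.  -0.  92. -27.]
```

View pics/w2.png

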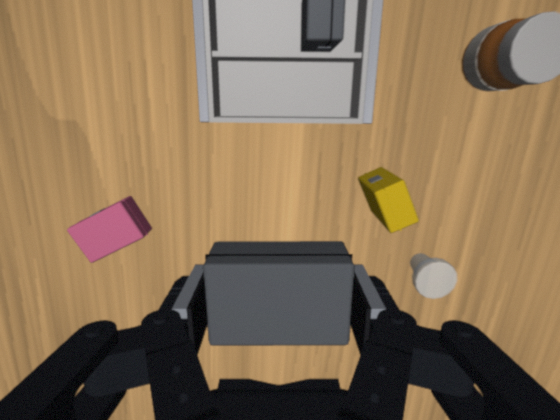

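The wrist view shows bay0 between the near wall (row ~117) and the divider (row ~57). The outer rim corners are at (200,123) and (372,124). The held case has its top face at rows 256–345 and columns 206–352, square in the fingers.

```bash
python3 - <<'E'
from h import *
np.set_printoptions(precision=4,suppress=True)
w=load("w2"); t=load("top0")
T=lambda x,y:((x)/3+155-.33,(y)/3+170-.33)
print("corners w2", onz(w,200,123,.038),onz(w,372,124,.038))
print("2view", two(w,(372,124),t,T(466,55)),two(w,(200,123),t,T(479,249)))
for p in((213,52),(362,53),(213,60),(362,61),(216,116),(359,117)): print("edge",p,onz(w,*p,.038)[:2])
for p in((303,40),(343,40)): print("up",p,onz(w,*p,.066)[:2])
z=.1795+.022
for p in((206,256),(352,256),(348,345),(210,345)): print("case",onz(w,*p,z)[:2])
for p in((215,242),(347,242)): print("case bottom edge",onz(w,*p,z-.026)[:2])
E
```

```text
corners w2 [ 0.4862 -0.1386  0.038 ] [ 0.6267 -0.1313  0.038 ]
2view [ 0.6215 -0.1292  0.0562] [ 0.4842 -0.1379  0.0291]
edge (213, 52) [ 0.497  -0.0851]
edge (362, 53) [ 0.6114 -0.0791]
edge (213, 60) [ 0.4969 -0.0907]
edge (362, 61) [ 0.6122 -0.0847]
edge (216, 116) [ 0.4993 -0.1323]
edge (359, 117) [ 0.6153 -0.1265]
up (303, 40) [ 0.5636 -0.0774]
up (343, 40) [ 0.591  -0.0758]
case [ 0.5234 -0.1779]
case [ 0.5804 -0.1748]
case [ 0.5839 -0.2167]
case [ 0.5248 -0.2198]
case bottom edge [ 0.5224 -0.1831]
case bottom edge [ 0.5843 -0.1797]
```

Request:
drive_tool(commands=[[0.6,0.06,0.016,0.03,0.009,0.005,0.01],[0.6,0.12,0.016,0.08,0.009,0.005,0.01],[0.6,0.16,0.016,0.13,0.009,0.005,0.01],[0.6,0.178,0.016,0.18,0.009,0.005,0.01],[0.6,0.178,0.016,0.22,0.009,0.005,0.01],[0.6,0.178,0.016,0.243,0.009,0.005,0.01],[0.6,0.178,0.016,0.243,0.009,0.005,0.01],[0.6,0.178,0.016,0.243,0.009,0.005,0.01]])

```text
time_s: 4.25
ee_pos: [0.5536, -0.1103, 0.0548]
orientation: [[-0.048, 0.999, -0.006], [0.999, 0.048, 0.002], [0.003, -0.006, -1.0]]
contact_force: [0.4, -0.2, 0.8]
width: 0.713
grip_force: 66.5
```

```bash
python3 - <<'E'
from h import *
plan([.555,-.1085,.045],3); c=snap("wrist"); save(c,"w3"); t=snap("top"); save(t,"top2"); s=snap("scene"); save(s,"scene2")
a=cv2.resize(t["im"][175:275,225:330],None,fx=4,fy=4,interpolation=cv2.INTER_CUBIC)
b=c["im"][:400,:]; b=cv2.resize(b,None,fx=.65,fy=.65,interpolation=cv2.INTER_AREA)
d=cv2.resize(s["im"][150:260,220:340],None,fx=3,fy=3,interpolation=cv2.INTER_CUBIC)
o=np.zeros((600,800,3),np.uint8);o[:260,:364]=b;o[:400,375:795]=a;o[265:595,:360]=d
cv2.imwrite("pics/m3.png",np.clip(o*1.4,0,255).astype(np.uint8))
E
```

```text
t 4.25 pos [ 0.5536 -0.1103  0.0548] yaw 2.73 tilt [-0.006  0.002 -1.   ] shift [0.003 0.003 0.02 ] turn [-0.012 -0.005 -0.009] w 0.713 F [ 0.4 -0.2  0.8] q [-15.  17.  85.   0.  78. -18.]
```

View pics/m3.png

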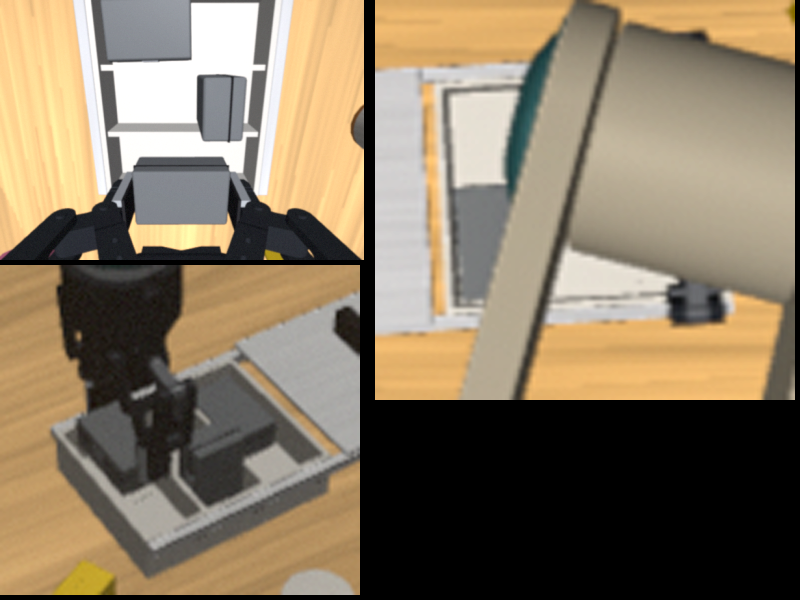

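The wrist part shows the bay0/bay1 divider at about full-image row 200 and the second divider at about row 103. The held case's lower front edge is near row 241. The scene part shows the case hovering over bay0.

```bash
python3 - <<'E'
from h import *
np.set_printoptions(precision=4,suppress=True)
w=load("w3")
for c in (240,280): print(c,[(r,int(v)) for r,v in enumerate(w["im"][:350,c].mean(1)) if 90<=r<112 or 180<=r<270 ])
print([(k,int(v)) for k,v in enumerate(w["im"][245,180:380].mean(1),180) if k<225 or k>335])
f=lambda r,z,c=280: onz(w,c,r,z)
for r in(101,103,105,188,191,200,209): print(r,f(r,.038)[:2])
for r in(239,241,243): print(r,f(r,.050)[:2])
for r in(255,258,343): print(r,f(r,.076)[:2])
E
```

```text
240 [(90, 72), (91, 60), (92, 70), (93, 105), (94, 124), (95, 139), (96, 180), (97, 192), (98, 192), (99, 190), (100, 190), (101, 190), (102, 187), (103, 190), (104, 189), (105, 190), (106, 189), (107, 190), (108, 189), (109, 190), (110, 189), (111, 190), (180, 184), (181, 185), (182, 183), (183, 184), (184, 184), (185, 185), (186, 183), (187, 184), (188, 175), (189, 152), (190, 123), (191, 116), (192, 117), (193, 118), (194, 116), (195, 117), (196, 118), (197, 115), (198, 118), (199, 114), (200, 118), (201, 122), (202, 141), (203, 169), (204, 182), (205, 182), (206, 183), (207, 181), (208, 184), (209, 183), (210, 182), (211, 183), (212, 184), (213, 184), (214, 184), (215, 186), (216, 185), (217, 184), (218, 182), (219, 182), (220, 184), (221, 184), (222, 183), (223, 183), (224, 184), (225, 183), (226, 182), (227, 184), (228, 181), (229, 183), (230, 183), (231, 183), (232, 184), (233, 183), (234, 183), (235, 184), (236, 182), (237, 182), (238, 184), (239, 181), (240, 168), (241, 123), (242, 78), (243, 61), (244, 59), (245, 62), (246, 64), (247, 60), (248, 62), (249, 61), (250, 66), (
[... 2145 characters left out ...]
45, 155), (346, 178), (347, 181), (348, 180), (349, 182), (350, 181), (351, 183), (352, 182), (353, 184), (354, 183), (355, 180), (356, 182), (357, 182), (358, 181), (359, 185), (360, 183), (361, 183), (362, 182), (363, 182), (364, 182), (365, 182), (366, 180), (367, 182), (368, 183), (369, 181), (370, 181), (371, 183), (372, 182), (373, 183), (374, 175), (375, 149), (376, 101), (377, 73), (378, 72), (379, 72)]
101 [ 0.5511 -0.0312]
103 [ 0.5512 -0.0321]
105 [ 0.5512 -0.0329]
188 [ 0.5531 -0.0713]
191 [ 0.5532 -0.0728]
200 [ 0.5534 -0.0773]
209 [ 0.5536 -0.0819]
239 [ 0.5542 -0.093 ]
241 [ 0.5542 -0.094 ]
243 [ 0.5543 -0.095 ]
255 [ 0.554  -0.0891]
258 [ 0.5541 -0.0904]
343 [ 0.5561 -0.1306]
```

```bash
python3 - <<'E'
from h import *
np.set_printoptions(precision=4,suppress=True)
w=load("w3"); print(w["e"],[proj(w,[.554,y,0.02]) for y in(-.06,-.04)], -w["R"][:,2])
o=cv2.resize(w["im"][80:300,140:400],None,fx=3,fy=2.7,interpolation=cv2.INTER_CUBIC); cv2.imwrite("pics/w3c.png",o)
E
```

```text
[ 0.5513 -0.0329  0.1966] [array([282.7648, 159.1795]), array([284.8014, 119.8956])] [ 0.0097 -0.3021 -0.9532]
```

View pics/w3c.png

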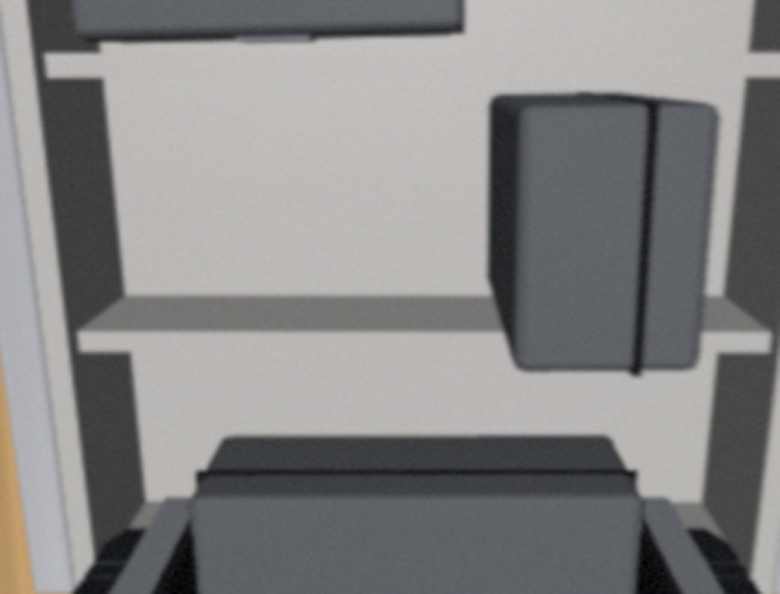

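In the crop, the divider 1 top is at crop rows 332–352 and divider 2 at rows 54–78. The held case's lower front edge is at row 437, and the standing case leans nowhere, sitting at the right end.

```bash
python3 - <<'E'
from h import *
np.set_printoptions(precision=4,suppress=True)
w=load("w3"); C=lambda x,y:(140+x/3-.33,80+y/2.7-.33)
for n,p,z in (("wall0 foot L",(148,502),.004),("wall0 foot R",(702,502),.004),("div1 near L",(80,352),.038),("div1 near R",(770,352),.038),("div1 far L",(80,332),.038),("div2 near",(45,78),.038),("div1 foot+y L",(125,296),.004),("case botL",(222,437),.050),("case botR",(608,437),.050),("case topL",(195,498),.076),("case topR",(638,498),.076),("up top nearL",(520,370),.066),("up top nearR",(697,370),.066),("up farL",(525,100),.066),("up farR",(715,105),.066)):
    print(n,onz(w,*C(*p),z)[:2])
plan([.5545,-.1025,.045],3.3)
E
```

```text
wall0 foot L [ 0.4982 -0.133 ]
wall0 foot R [ 0.6153 -0.127 ]
div1 near L [ 0.4973 -0.0853]
div1 near R [ 0.6112 -0.0796]
div1 far L [ 0.4975 -0.0814]
div2 near [ 0.4946 -0.0372]
div1 foot+y L [ 0.4953 -0.0832]
case botL [ 0.5229 -0.0959]
case botR [ 0.5836 -0.0928]
case topL [ 0.5243 -0.0946]
case topR [ 0.5829 -0.0916]
up top nearL [ 0.5669 -0.0759]
up top nearR [ 0.5911 -0.0747]
up farL [ 0.5644 -0.0365]
up farR [ 0.5882 -0.036 ]
t 4.4 pos [ 0.555  -0.1102  0.057 ] yaw 2.76 tilt [-0.002  0.001 -1.   ] shift [ 0.015 -0.     0.024] turn [-0.004 -0.003 -0.019] w 0.708 F [-0.7 -0.6 -0.3] q [-15.  17.  85.   0.  78. -18.]
```

Request:
drive_tool(commands=[[0.6,0.0155,0.002,0,0,0,0],[0.6,0.0155,0.002,0,0,0,0],[0.6,0.0155,0.002,0,0,0,0],[0.6,0.0155,0.002,0.015,0,0,0],[0.6,0.0155,0.002,0.03,0,0,0],[0.6,0.0155,0.002,0.045,0,0,0],[0.6,0.0155,0.002,0.06,0,0,0],[0.6,0.0155,0.002,0.066,0,0,0]])

```text
time_s: 5.07
ee_pos: [0.5536, -0.1013, 0.0202]
orientation: [[-0.049, 0.999, -0.007], [0.999, 0.049, 0.003], [0.003, -0.007, -1.0]]
contact_force: [-0.6, 0.2, -1.1]
width: 0.708
grip_force: 66.5
```

Request:
drive_tool(commands=[[0.6,0,0,0.006,0,0,0],[0.6,0,0,0.012,0,0,0],[0.6,0,0,0.018,0,0,0],[0.6,0,0,0.022,0,0,0],[0.6,0,0,0.022,0,0,0],[0.6,0,0,0.022,0,0,0],[0.6,0,0,0.022,0,0,0],[0.6,0,0,0.022,0,0,0]])

```text
time_s: 5.73
ee_pos: [0.5547, -0.1015, 0.0116]
orientation: [[-0.049, 0.999, -0.004], [0.999, 0.049, 0.002], [0.002, -0.004, -1.0]]
contact_force: [0.4, -0.1, -0.4]
width: 0.711
grip_force: 66.5
```

Request:
drive_tool(commands=[[0.6,0,0,0.003,0,0,0],[0.6,0,0,0.006,0,0,0],[0.6,0,0,0.007,0,0,0],[0.6,0,0,0.007,0,0,0],[0.82,0,0,0.007,0,0,0],[0.82,0,0,0.007,0,0,0],[0.82,0,0,0.007,0,0,0],[0.82,0,0,0.007,0,0,0]])

```text
time_s: 6.4
ee_pos: [0.5544, -0.1014, 0.0076]
orientation: [[-0.049, 0.999, -0.005], [0.999, 0.049, 0.002], [0.002, -0.005, -1.0]]
contact_force: [0.4, 0.0, -0.0]
width: 0.824
grip_force: 0.0
```

Request:
drive_tool(commands=[[0.82,0,0,-0.02,0,0,0],[0.82,0,0,-0.06,0,0,0],[0.82,0,0,-0.12,0,0,0],[0.82,0,0,-0.18,0,0,0],[0.82,0,0,-0.22,0,0,0],[0.5,0,0,-0.22,0,0,0],[0,0,0,-0.22,0,0,0],[0,0,0,-0.22,0,0,0]])

```text
time_s: 7.07
ee_pos: [0.5545, -0.1016, 0.1172]
orientation: [[-0.049, 0.999, -0.006], [0.999, 0.049, 0.002], [0.003, -0.006, -1.0]]
contact_force: [-0.9, 0.1, -0.3]
width: 0.4
grip_force: 0.0
```

```bash
python3 - <<'E'
from h import *
plan([.545,-.055,.12],3); c=snap("wrist"); save(c,"w4")
E
```

```text
t 7.07 pos [ 0.5545 -0.1016  0.1172] yaw 2.81 tilt [-0.006  0.002 -1.   ] shift [ 0.094 -0.015 -0.005] turn [-0.011 -0.006 -0.007] w 0.4 F [-0.9  0.1 -0.3] q [-14.  13.  82.   0.  85. -17.]
```

View pics/w4.png

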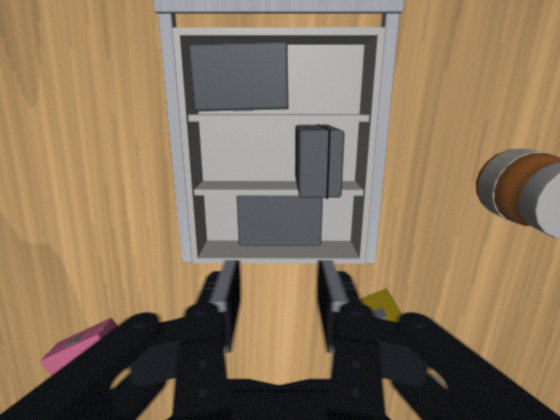

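Spare is flat in bay0 at (280,220); the standing case is at (318,160) in bay1, with bay space to its left. Next I'll tip it towards -x with closed fingers from its +x side.

Request:
drive_tool(commands=[[0,0.04,0.07,0,0,0,0],[0,0.089,0.136,0,0,0,0],[0,0.089,0.136,0,0,0,0],[0,0.089,0.136,0,0,0,0],[0,0.089,0.136,0.04,0,0,0],[0,0.089,0.136,0.09,0,0,0],[0,0.089,0.136,0.13,0,0,0],[0,0.089,0.136,0.13,0,0,0]])

```text
time_s: 7.78
ee_pos: [0.6166, -0.054, 0.0468]
orientation: [[-0.048, 0.999, -0.015], [0.999, 0.048, 0.003], [0.004, -0.014, -1.0]]
contact_force: [-0.7, 0.1, -2.0]
width: -0.003
grip_force: 0.0
```

Request:
drive_tool(commands=[[0,0,-0.015,0,0,0,0],[0,0,-0.03,0,0,0,0],[0,0,-0.045,0,0,0,0],[0,0,-0.06,0,0,0,0],[0,0,-0.07,0,0,0,0],[0,0,-0.08,0,0,0,0],[0,0,-0.085,0,0,0,0],[0,0,-0.09,0,0,0,0]])

```text
time_s: 8.45
ee_pos: [0.5753, -0.0561, 0.0531]
orientation: [[-0.049, 0.999, -0.004], [0.999, 0.049, 0.002], [0.002, -0.004, -1.0]]
contact_force: [-0.5, -0.3, -0.3]
width: 0.001
grip_force: 0.0
```

Request:
drive_tool(commands=[[0,0,-0.015,0,0,0,0],[0,0,-0.03,0,0,0,0],[0,0,-0.03,0,0,0,0],[0,0,-0.03,0,0,0,0],[0,0,-0.02,-0.06,0,0,0],[0,0,0,-0.13,0,0,0],[0,0,0,-0.16,0,0,0],[0,0,0,-0.16,0,0,0]])

```text
time_s: 9.12
ee_pos: [0.5786, -0.0565, 0.1382]
orientation: [[-0.049, 0.999, 0.004], [0.999, 0.049, 0.001], [0.001, 0.004, -1.0]]
contact_force: [-0.6, 0.1, 0.1]
width: 0.0
grip_force: 0.0
```

```bash
python3 - <<'E'
from h import *
c=snap("wrist"); save(c,"w5"); s=snap("scene"); save(s,"scene5")
o=np.zeros((600,800,3),np.uint8); o[:420,:560]=c["im"]; d=cv2.resize(s["im"][150:240,225:405],None,fx=2,fy=2,interpolation=cv2.INTER_CUBIC); o[420:600,:360]=d
cv2.imwrite("pics/m5.png",np.clip(o*1.3,0,255).astype(np.uint8)); plan([.55,0.1,.15],3)
E
```

```text
t 9.22 pos [ 0.5761 -0.0561  0.133 ] yaw 2.81 tilt [-0.004  0.002 -1.   ] shift [ 0.315 -0.037 -0.033] turn [-0.007 -0.004 -0.007] w 0.003 F [-0.1 -0.2 -0.6] q [ -9.  15.  79.   0.  87. -12.]
```

View pics/m5.png

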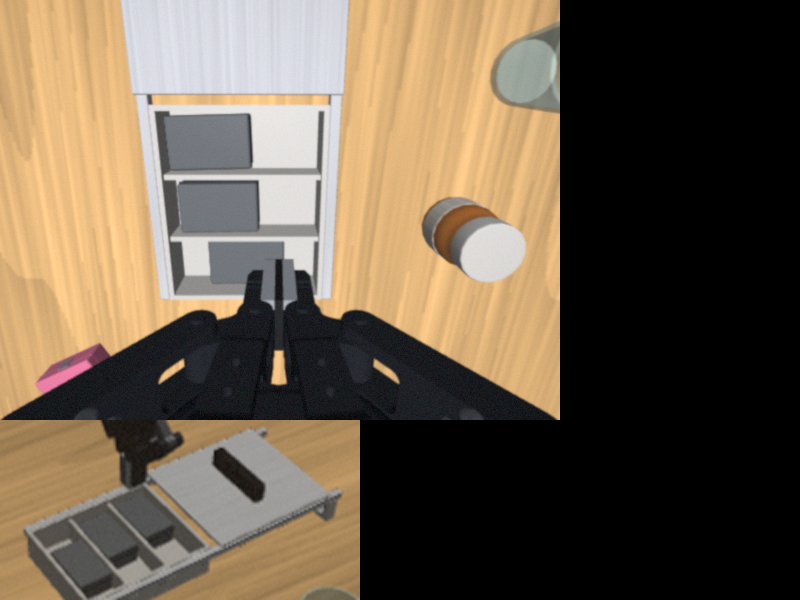

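All three cases lie flat: bay2 at (208,142), bay1 at (219,206) and bay0 at (246,262). The cover is still open. Next I'll go behind the grip bar.

Request:
drive_tool(commands=[[0,0.07,-0.01,0,0,0,0],[0,0.15,-0.025,0,0,0,0],[0,0.23,-0.049,0,0,0,0],[0,0.31,-0.049,0,0,0,0],[0,0.38,-0.049,0,0,0,0],[0,0.4,-0.049,0,0,0,0],[0,0.4,-0.049,0,0,0,0],[0,0.4,-0.049,0,0,0,0]])

```text
time_s: 9.88
ee_pos: [0.541, 0.1421, 0.132]
orientation: [[-0.05, 0.999, -0.007], [0.999, 0.05, 0.001], [0.002, -0.007, -1.0]]
contact_force: [0.3, 0.4, 0.2]
width: -0.0
grip_force: 0.0
```

```bash
python3 - <<'E'
from h import *
np.set_printoptions(precision=4,suppress=True)
plan([.542,.142,.056],2.9)
s=snap("scene"); t=load("top2"); c=load("scene5")
m=(c["im"].max(2)<45).astype(np.uint8); m[:,:320]=0;m[:150]=0;m[230:]=0;m[:,370:]=0
def top(c,box,z,thr=45):
    x0,y0,x1,y1=box; m=np.zeros(c["im"].shape[:2],np.uint8); m[y0:y1,x0:x1]=(c["im"].max(2)<thr)[y0:y1,x0:x1]
    k=max(cv2.findContours(m,0,1)[0],key=cv2.contourArea); r=cv2.minAreaRect(k); return r
a=top(load("top0"),(185,190,220,260),.068); b=top(c,(322,160,370,215),.068)
print(a,b,two(load("top0"),a[0],c,b[0]),onz(load("top0"),*a[0],.06),onz(c,*b[0],.056))
E
```

```text
t 9.88 pos [0.541  0.1421 0.132 ] yaw 2.86 tilt [-0.007  0.001 -1.   ] shift [-0.     0.003  0.152] turn [-0.014 -0.003 -0.001] w -0.0 F [0.3 0.4 0.2] q [11. 12. 82.  0. 86.  8.]
((200.40151977539062, 226.02992248535156), (36.25471115112305, 6.691640377044678), 87.1375961303711) ((343.9475402832031, 177.00279235839844), (32.48195266723633, 9.439835548400879), 41.987213134765625) [0.5436 0.105  0.0546] [0.5435 0.1038 0.06  ] [0.5449 0.1039 0.056 ]
```

Request:
drive_tool(commands=[[0,0,0.003,0.05,0,0,0],[0,0,0.003,0.1,0,0,0],[0,0,0.003,0.14,0,0,0],[0,0,0.003,0.15,0,0,0],[0,0,0.003,0.15,0,0,0],[0,-0.01,0.003,0.15,0,0,0],[0,-0.025,0.003,0.15,0,0,0],[0,-0.04,0.003,0.15,0,0,0]])

```text
time_s: 10.6
ee_pos: [0.5447, 0.1218, 0.06]
orientation: [[-0.049, 0.999, -0.002], [0.999, 0.049, 0.002], [0.003, -0.002, -1.0]]
contact_force: [-0.6, -0.1, -0.1]
width: 0.0
grip_force: 0.0
```

Request:
drive_tool(commands=[[0,-0.02,0,0,0,0,0],[0,-0.045,0,0,0,0,0],[0,-0.07,0,0,0,0,0],[0,-0.095,0,0,0,0,0],[0,-0.12,0,0,0,0,0],[0,-0.145,0,0,0,0,0],[0,-0.17,0,0,0,0,0],[0,-0.19,0,0,0,0,0]])

```text
time_s: 11.27
ee_pos: [0.5483, 0.0262, 0.058]
orientation: [[-0.048, 0.999, -0.005], [0.999, 0.048, 0.002], [0.002, -0.005, -1.0]]
contact_force: [0.2, 1.8, 1.9]
width: 0.001
grip_force: 1.2
```

Pushing at about 2 N, as expected. About 64 mm is left.

Request:
drive_tool(commands=[[0,-0.025,0,0,0,0,0],[0,-0.05,0,0,0,0,0],[0,-0.075,0,0,0,0,0],[0,-0.095,0,0,0,0,0],[0,-0.105,0,0,0,0,0],[0,-0.115,0,0,0,0,0],[0,-0.12,0,0,0,0,0],[0,-0.12,0,0,0,0,0]])

```text
time_s: 11.93
ee_pos: [0.5512, -0.0327, 0.0577]
orientation: [[-0.049, 0.999, -0.005], [0.999, 0.049, 0.002], [0.002, -0.005, -1.0]]
contact_force: [-0.2, 0.9, -0.9]
width: 0.001
grip_force: 0.0
```

Request:
drive_tool(commands=[[0,-0.004,0,0,0,0,0],[0,-0.008,0,0,0,0,0],[0,-0.012,0,0,0,0,0],[0,-0.014,0,0,0,0,0],[0,-0.016,0,0,0,0,0],[0,-0.018,0,0,0,0,0],[0,-0.018,0,0,0,0,0],[0,-0.018,0,0,0,0,0]])

```text
time_s: 12.6
ee_pos: [0.5515, -0.0391, 0.0577]
orientation: [[-0.05, 0.999, -0.006], [0.999, 0.05, 0.006], [0.006, -0.005, -1.0]]
contact_force: [-0.6, 9.8, 0.6]
width: 0.0
grip_force: 5.0
```

Request:
drive_tool(commands=[[0,-0.006,0,0,0,0,0],[0,-0.006,0,0,0,0,0],[0,-0.006,0,0,0,0,0],[0,-0.006,0,0,0,0,0],[0,-0.006,0,0,0,0,0],[0,-0.006,0,0,0,0,0],[0,-0.006,0,0,0,0,0],[0,-0.006,0,0,0,0,0]])

```text
time_s: 13.27
ee_pos: [0.5515, -0.0393, 0.0578]
orientation: [[-0.052, 0.999, -0.006], [0.999, 0.052, 0.011], [0.011, -0.006, -1.0]]
contact_force: [-1.9, 21.0, 3.5]
width: -0.001
grip_force: 10.8
```

Request:
drive_tool(commands=[[0,0.02,0,0,0,0,0],[0,0.05,0,0,0,0,0],[0,0.07,0,-0.05,0,0,0],[0,0.1,0,-0.13,0,0,0],[0,0.18,0,-0.2,0,0,0],[0,0.26,0,-0.25,0,0,0],[0,0.34,0,-0.25,0,0,0],[0,0.4,0,-0.25,0,0,0]])

```text
time_s: 13.93
ee_pos: [0.5438, 0.1543, 0.1866]
orientation: [[-0.047, 0.999, 0.001], [0.999, 0.047, 0.002], [0.002, 0.001, -1.0]]
contact_force: [1.7, 0.4, -0.8]
width: 0.001
grip_force: 0.0
```

```bash
python3 - <<'E'
from h import *
s=snap("scene"); t=snap("top"); o=np.zeros((600,800,3),np.uint8)
o[:400,:800]=cv2.resize(t["im"][140:270,150:410],(800,400),interpolation=cv2.INTER_CUBIC); o[400:600,:360]=cv2.resize(s["im"][150:250,225:405],(360,200))
cv2.imwrite("pics/m6.png",np.clip(o*1.4,0,255).astype(np.uint8)); plan([.55,0.1,.15])
E
```

```text
t 14.03 pos [0.5425 0.1582 0.1845] yaw 3.15 tilt [-0.002  0.003 -1.   ] shift [-0.117  0.009  0.069] turn [0 0 0] w -0.004 F [ 0.3 -0.4  0.5] q [12. 11. 77.  0. 92.  9.]
```

View pics/m6.png

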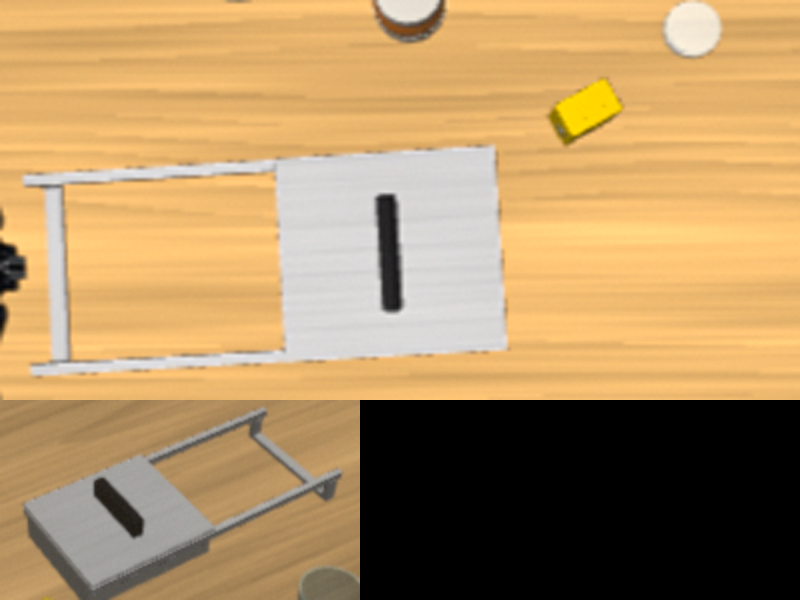

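The cover lies exactly over the box, with its right edge at x≈500 in the mosaic, the jar and stopper are where they were, and the arm is clear.

```bash
python3 -c "
from workcell import ticket
print(ticket.job_done())"
```

```text
the job is handed in; nothing more can be done
None
```

The job is handed in at about 14 s of the 51 s: all three cases lie flat in their bays, the cover is pushed against its stop, and the glassware was left alone; the hand-in returned no verdict.

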